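Free the child-safety catch of the worktop cupboard and let its front down

TASK

The drop-down front of the small white worktop cupboard is held ajar by a child-safety catch. Reach down through the narrow gap behind the front's top edge, feel for the sprung hook (it may sit anywhere along the gap), press it down firmly but without forcing it until the front drops free, then push the front all the way down so that the cupboard stands fully open. Leave the things standing round about undisturbed.

Things in the scene. Friction and masses are not known exactly. Their poses are not given: they have to be found in the camera images.
- cupboard: White worktop cupboard with a light wood top, fixed; 180 mm deep (x), 270 wide (y), 215 high, panels 12 mm thick. Origin: centre of its underside. Its -x axis points out of its open front, +y along its width, z up; the open front's plane is x = -90 mm.
- gap_mid (a point): Middle of the gap in which the hook is reached, fixed to the cupboard, same axes: half-way along the width, 20 mm in front of the open front's plane, at the height of the hook's upper face, 28 mm below the cupboard's top. With the front ajar the gap, from the cupboard's edge to the steel bar, is about 40 mm wide (x), 244 mm long (y), and empty to 60 mm below the cupboard's top but for the hook.
- flap (a joint): Angle (rad) of the drop-down front, hinged along its lower edge in the open front's plane, 30 mm over the worktop. 0 = shut, about 0.35 = ajar, caught by the hook (start), 1.5 = fully down at its stop, nearly level. Once free it swings by itself to about 0.9 to 1.2 rad, where hinge friction stops it; a few newtons on its inner side push it on down, and it stays there.
- flap_edge (a point): Middle of the front's top edge, inner side. The front is a white panel 183 mm high from hinge to edge, 266 wide, 14 thick; z points from hinge to edge, x out of the inner face. A steel bar 6 mm thick runs along its inner side, 168 mm from the hinge and 16 mm off the panel; the hook holds this bar.
- hook (a joint): Angle (rad) of the hook, an orange arm 16 mm wide (y), 10 thick, lying level across the gap; an upturned tooth at its end holds the bar. 0 = up, 0.2 = lower stop; no give sideways. It sits anywhere within 70 mm either side of gap_mid along y (not reported: feel for it). Pressed at gap_mid's x it yields from 4 N and frees the bar 5 to 8 mm down (0.07 to 0.1 rad, 7 N); stop 16 mm down.
- mug_a: Dark green mug, 86x118x96 mm, standing upright beside the cupboard; origin at the centre of its underside.
- tea_box: Small tea carton, 68x122x77 mm, beside the cupboard; origin at the centre of its underside.
- spice_jar_3: Spice jar with a red lid, 45 mm across and 106 mm high; origin at the centre of its underside.
- tomato_4: Red tomato, 69x68x71 mm; origin at its underside.
- onion_2: Red onion, 66x66x70 mm; origin at its underside.

How it is judged (in metres and radians):
On the way, in this order (a step that is already met when the one before it is completed fails the run):
1. the hook is pressed down by more than 0.05 rad while the front is still caught or just coming free (value of joint hook above 0.05 rad and value of joint flap below 0.6 rad), for 0.02 s.
2. the front is free of the hook (beyond 0.7 rad) (value of joint flap above 0.7 rad), for 0.1 s.
At the end, for the whole second after the job is handed in: the front is fully down (beyond 1.4 rad) and at rest, and the hook has sprung back up (below 0.03 rad) (value of joint flap above 1.4 rad and velocity of joint flap below 0.05 rad/s and value of joint hook below 0.03 rad); the robot touches nothing.
It fails at once if the hook is forced (more than 40 N on it) (contact force between hook and anything else above 40 N).
It fails at once if a thing round about is pushed more than 30 mm from its place (distance of any of mug_a, tea_box, spice_jar_3, tomato_4, onion_2 from where it was at the start of the episode above 0.03 m).
It also fails if it takes over 54 s, if anything falls off the work surface, if the arm or the gripper's body presses on something with over 40 N, if the wrist force passes 120 N, or if a joint passes its speed limit or range.

ROBOT

A 6-joint arm with a two-finger parallel gripper is mounted at the origin on a cart in front of the work surface, level with it; the furniture and walls round the work are solid. World frame = base frame: x ahead of the robot, y to its left, z up, the work surface at z = 0. Lengths are in mm, angles in rad, forces in N, time in s.
With the tool pointing down it reaches from about 275 to 750 mm from the base axis. Payload 10.2 kg.
Tool frame: the origin (TCP) lies where the fingers leave the gripper's body, on its centre line; the fingertips stand 73 mm ahead of it and the grasp point (between the pads) lies 54 mm ahead of it; y points along the fingers, x is the direction in which the jaws open and shut, and the axes are right-handed (so a half turn about y gives the same grasp; the last joint's range is limited). The gripper opens to 85 mm and grips with 20 to 120 N. Pads are 22 mm wide; open, the fingers measure 114 mm over their backs; the gripper's body (76 mm by 85 mm) begins 54 mm behind the grasp point. The pads swing forward as they close: fully open they stand 13 mm farther back than shut.
Start: joints at [1.051, 0.313, 1.498, -0, 1.331, -0.223], TCP at [153.555, 502.048, 303.894] pointing down, gripper open.
Joint ranges: [-2.94, 2.94], [-0.97, 2.17], [0.19, 2.56], [-1.23, 4.37], [0.02, 3.11], [-2.88, 2.88]. Speed limits (rad/s): [2.39, 2.39, 3.01, 3.14, 3.14, 3.14].

INTERFACE

Orientations are given as a unit quaternion [w, x, y, z].
In Python, from rig import sense, capture, finish_job gives the robot as it stands. The module is installed in compiled form; this text tells all that it offers.
- The arm moves only by the shell command python3 -m pendant 'ROWS' [FORCE]. ROWS is JSON, one flat list of numbers, 7 for each row, row after row: the shift along the tool's x, y, z each as a share of 150 mm, from -1 to 1, then the turn, a rotation vector about the tool's x, y, z each as a share of pi rad, from -1 to 1, then the opening, from 0 (shut) to 1 (fully open). In form: [tx, ty, tz, wx, wy, wz, grip, tx, ty, tz, wx, wy, wz, grip, ...]. A call has 1 to 8 rows; each row is the pose to reach, as a shift and turn from the pose measured when the call began, along the tool's axes at that moment, turning the shorter way round; what a row does not reach only later rows make up. A row lasts 1/8 s, in which the tool goes at most 62.5 mm and 10.7 degrees, less where a joint would pass 70% of its speed; a pose out of reach is approached as far as the arm can. A call with a number of a shift or a turn outside -1 to 1 is refused whole. A call with a gripper value outside its range is refused whole. The fingers move at their own pace and stop on an object; FORCE is the grip in N (left out, the last holds). Time passes only in rows, so rows that repeat a pose let the fingers close. It gives the time, the measured TCP pose, the force and the opening at its end, in the units of the state.
- sense(): the state, without advancing time (a new reading comes with each control period).
- capture(name): name is "scene" or "top" or "wrist"; returns a dict with "frame" (420x560x3 uint8, red, green, blue), "mtx" (3x3 intrinsics, pixels), "k1" (the pictures are not rectified: a ray, as slopes to the right and down, at radius r is drawn at 1 + k1 r^2 times it, then the intrinsics apply), "rvec" (rotation vector, rad) and "tvec" (3), from world to camera coordinates, as OpenCV has them; the wrist camera has in their place "hand_eye" (4x4, takes a point from camera to tool coordinates, whose origin is the TCP and whose axes are the tool frame's). Camera axes: x right, y down, z forward; pixel columns grow to the right and rows downward; lengths in mm; the calibration is good to about 2 mm. A picture is of the moment at which its call begins: read the wrist's pose just before it. There is no depth.
- finish_job(): hands the job in, once; it reports no verdict.
The state is a dict: "time_s": time; "joints": joint angles; "dq": joint speeds; "tau": joint torques, N m; "eef_pos": TCP position; "ee_rot": TCP orientation; "force": force on the tool from outside, world axes, zero at the start; "wrist_torque": the same for the moment, N m; "grip_width": opening from 0.0 (shut) to 1.0 (fully open).
Only numpy, scipy, OpenCV 4.12 (cv2) and the standard library are available. Lean on these libraries where they do the work, as an engineer would, in place of code of your own. Each camera call takes 0.05 s, during which the arm holds its last target. There are 200 camera calls.

## Working session

There is one attempt and no reset: what is moved stays moved. The work goes in short steps, Python scripts to look and compute and a shell command to move; the robot and the scene stay as the last step left them, time stands still between calls to the robot, and variables do not carry over. Pictures are saved under pics/ and viewed, about 8 in all and at most 12, crops included, and the job is handed in when it is done.

```bash
mkdir -p pics; python3 - <<'E'
from rig import sense,capture
import cv2,pickle
s=sense();print(s)
d={}
for n in("scene","top","wrist"):
    c=capture(n);d[n]=c;cv2.imwrite(f"pics/{n}0.png",c["frame"][:,:,::-1])
    print(n,{k:v for k,v in c.items() if k!="frame"})
pickle.dump((s,d),open("c0.pkl","wb"))
E
```

```text
{'time_s': 0.0, 'joints': array([ 1.05061530e+00,  3.13468869e-01,  1.49845482e+00,  4.09366493e-06,
        1.33099863e+00, -2.23402656e-01]), 'dq': array([ 1.33777498e-03,  5.25410490e-04,  6.47977626e-04,  3.02487531e-05,
       -9.07686508e-04,  3.59127170e-04]), 'tau': array([ 4.80710605e-04, -4.12266719e+01, -2.59742653e+01, -1.65780484e-04,
        4.14381473e-03,  2.01831904e-05]), 'eef_pos': array([153.45785719, 501.8951888 , 303.31868111]), 'ee_rot': array([-0.56824029,  0.5686156 ,  0.42015125, -0.42101331]), 'force': array([0.31266045, 0.06307847, 0.68492018]), 'wrist_torque': array([-0.04177448, -0.02499655,  0.03208989]), 'grip_width': 1.0014341637279953}
scene {'mtx': array([[381.57598955,   0.        , 281.1001951 ],
       [  0.        , 381.57598955, 205.48259809],
       [  0.        ,   0.        ,   1.        ]]), 'k1': -0.04965864329410701, 'rvec': array([ 2.03868555, -0.77294541,  0.42841667]), 'tvec': array([-378.48507351,  320.39640755,  925.01324605])}
top {'mtx': array([[422.37043732,   0.        , 274.46337267],
       [  0.        , 422.37043732, 210.70075008],
       [  0.        ,   0.        ,   1.        ]]), 'k1': -0.06544793364141618, 'rvec': array([ 2.19205844, -2.13432083,  0.11982539]), 'tvec': array([ -31.22931434,  537.13149139, 1054.1822494 ])}
wrist {'mtx': array([[289.8627753 ,   0.        , 277.57414714],
       [  0.        , 289.8627753 , 209.2022906 ],
       [  0.        ,   0.        ,   1.        ]]), 'k1': -0.0015003159629942554, 'hand_eye': array([[ 9.99998772e-01, -1.44278788e-03,  6.12611232e-04,
         8.55475920e-01],
       [-9.76476158e-04, -2.67691047e-01,  9.63504307e-01,
        -6.92711184e+01],
       [-1.22614179e-03, -9.63503722e-01, -2.67692127e-01,
         6.77771670e+01],
       [ 0.00000000e+00,  0.00000000e+00,  0.00000000e+00,
         1.00000000e+00]])}
```

View pics/top0.png

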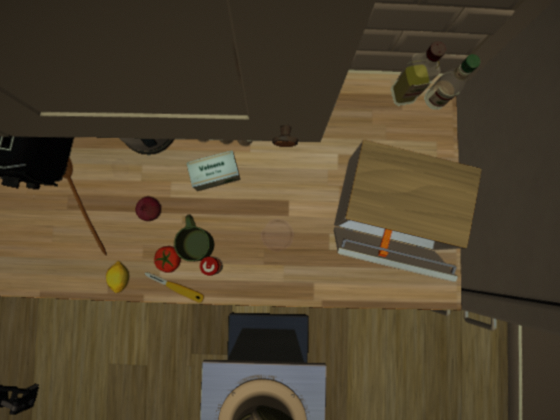

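View pics/scene0.png

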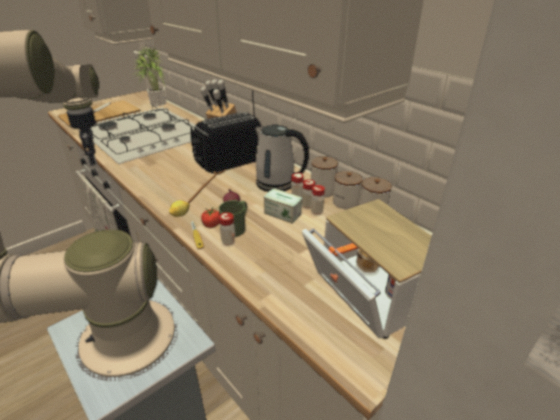

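```bash
python3 - <<'E'
import pickle,cv2
s,d=pickle.load(open("c0.pkl","rb"))
f=d["top"]["frame"][130:290,325:490,::-1]
cv2.imwrite("pics/crop.png",cv2.convertScaleAbs(cv2.resize(f,None,fx=3.6,fy=3.6,interpolation=cv2.INTER_CUBIC),alpha=1.4))
E
```

```text
(no output)
```

View pics/crop.png

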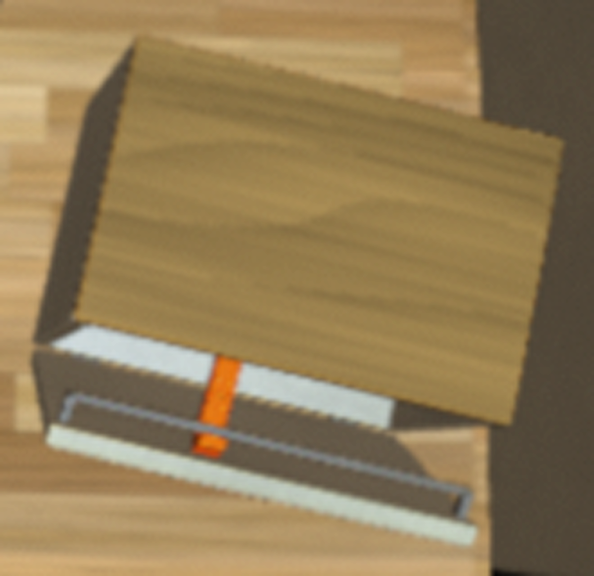

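```bash
cat >h.py <<'E'
import pickle,cv2,numpy as np
from scipy.spatial.transform import Rotation as R
from scipy.optimize import least_squares
def ray(c,uv):
    k=np.array([c["k1"],0,0,0]);n=cv2.undistortPoints(np.array([[uv]],float),c["mtx"],k)[0,0]
    M=R.from_rotvec(c["rvec"]).as_matrix();return -M.T@c["tvec"],M.T@np.array([*n,1])
def atz(c,uv,z):
    o,d=ray(c,uv);return (o+d*(z-o[2])/d[2])
def proj(c,P):
    return cv2.projectPoints(np.array(P,float),c["rvec"],c["tvec"],c["mtx"],np.array([c["k1"],0,0,0]))[0][:,0]
def Rt(s): return R.from_quat(np.roll(s["ee_rot"],-1)).as_matrix()
E
python3 - <<'E'
from h import *
s,d=pickle.load(open("c0.pkl","rb"));c=d["top"]
cr=lambda u,v:(325+(u+.5)/3.6-.5,130+(v+.5)/3.6-.5)
L=np.array([[90,135,215],[90,-135,215],[-90,-135,215],[-90,135,215]])
uv=np.array([cr(*p) for p in[(137,36),(564,142),(512,425),(76,320)]])
def W(p,L): 
    a=p[2];M=np.array([[np.cos(a),-np.sin(a),0],[np.sin(a),np.cos(a),0],[0,0,1]]);return L@M.T+[p[0],p[1],0]
r=least_squares(lambda p:(proj(c,W(p,L))-uv).ravel(),[300,-250,0.2]);p=r.x
print(p,r.fun)
np.save("cup.npy",p)
def loc(P): 
    a=p[2];q=P-[p[0],p[1],0];return np.array([q[0]*np.cos(a)+q[1]*np.sin(a),-q[0]*np.sin(a)+q[1]*np.cos(a),q[2]])
for q in[(228,362),(219,400),(207,450)]:print("hook",loc(atz(c,cr(*q),187)))
for q in[(70,400),(468,490)]:print("bar",loc(atz(c,cr(*q),180)))
print("gap_mid",W(p,np.array([[-110,0,187]])))
T=Rt(s);print("tool axes cols\n",T)
for n,q in dict(mug=(194,245),tea=(214,170),jar=(209,266),tom=(167,260),on=(148,208)).items():print(n,atz(c,q,80))
E
```

```text
[ 5.62944589e+02 -3.18174348e+02 -2.11071691e-01] [-0.13150644 -0.61986602  0.72477968 -0.85035311  0.41543719  0.8679086
 -0.94413843  0.49375141]
hook [-88.04302031  33.22102982 187.        ]
hook [-111.95017241   33.77285693  187.        ]
hook [-143.23028302   34.55456883  187.        ]
bar [-132.63904847  121.12764171  180.        ]
bar [-129.25957105 -129.89864624  180.        ]
gap_mid [[ 455.38582489 -295.12847645  187.        ]]
tool axes cols
 [[ 2.92441439e-01 -6.64344336e-04 -9.56283203e-01]
 [ 9.56282556e-01 -1.15181405e-03  2.92442041e-01]
 [-1.29574264e-03 -9.99999116e-01  2.98462741e-04]]
mug [443.01447051 176.40722215  80.        ]
tea [629.68166814 135.56175856  80.        ]
jar [393.38682919 137.6888089   80.        ]
tom [404.76561787 240.65989279  80.        ]
on [530.54103105 294.6746603   80.        ]
```

```bash
python3 -m pendant '[-0.43,-0.27,-0.35,0,-0.027,0,0, -0.85,-0.27,-0.7,0,-0.027,0,0, -0.85,-0.27,-0.7,0,-0.027,0,0, -0.85,-0.27,-0.7,0,-0.027,0,0, -0.85,-0.27,-0.7,0,-0.027,0,0]' 40
python3 - <<'E'
from h import *
from rig import sense
s=sense();T=Rt(s);print(s["joints"],T,T.T@(np.array([462,-263,335])-s["eef_pos"])/150)
E
```

```text
time_s: 0.78
eef_pos: [216.6, 349.6, 344.0]
ee_rot: [-0.55, 0.55, 0.444, -0.445]
force: [-0.2, 0.3, 0.1]
grip_width: 0.003
[ 7.29520885e-01  2.65525322e-02  1.73419010e+00 -4.95202075e-05
  1.38181774e+00 -6.29025653e-01] [[ 2.10650337e-01 -6.89009498e-04 -9.77561231e-01]
 [ 9.77561137e-01 -6.81255874e-04  2.10650797e-01]
 [-8.11109731e-04 -9.99999531e-01  5.30042129e-04]] [-3.64768892  0.06163061 -2.45989129]
```

```bash
for i in 1; do :; done
python3 -m pendant '[-0.93,0,-0.63,0,0,0,0, -0.93,0,-0.63,0,0,0,0, -0.93,0,-0.63,0,0,0,0, -0.93,0,-0.63,0,0,0,0]'
python3 -m pendant '[-0.93,0,-0.63,0,0,0,0, -0.93,0,-0.63,0,0,0,0, -0.93,0,-0.63,0,0,0,0, -0.93,0,-0.63,0,0,0,0]'
python3 -m pendant '[-0.93,0,-0.63,0,0,0,0, -0.93,0,-0.63,0,0,0,0, -0.93,0,-0.63,0,0,0,0, -0.93,0,-0.63,0,0,0,0]'
python3 - <<'E'
from h import *
from rig import sense
s=sense();T=Rt(s);print(s["joints"],T,T.T@(np.array([462,-263,335])-s["eef_pos"])/150)
E
```

```text
time_s: 1.27
eef_pos: [280.4, 192.4, 343.9]
ee_rot: [-0.551, 0.551, 0.443, -0.444]
force: [-0.2, 1.1, -0.5]
grip_width: -0.002
time_s: 1.78
eef_pos: [343.9, 35.2, 343.6]
ee_rot: [0.552, -0.551, -0.442, 0.443]
force: [-0.4, 0.5, 0.1]
grip_width: -0.0
time_s: 2.28
eef_pos: [407.3, -121.4, 342.7]
ee_rot: [0.552, -0.55, -0.442, 0.443]
force: [-0.3, 0.9, -0.5]
grip_width: 0.0
[-5.66405983e-01  6.08395315e-02  1.70152093e+00 -1.11440173e-03
  1.38254518e+00 -1.91911181e+00] [[ 2.16160542e-01 -3.38293664e-03 -9.76351973e-01]
 [ 9.76357829e-01  8.53934452e-04  2.16158879e-01]
 [ 1.02488795e-04 -9.99993913e-01  3.48754360e-03]] [-0.84264958  0.04943157 -0.56002283]
```

```bash

python3 -m pendant '[-0.843,0,-0.56,0,0,0,0, -0.843,0,-0.56,0,0,0,0, -0.843,0,-0.56,0,0,0,0, -0.843,0,-0.56,0,0,0,0]'
python3 - <<'E'
from h import *
from rig import sense,capture
s=sense();c=capture("wrist");cv2.imwrite("pics/w1.png",c["frame"][:,:,::-1]);t=capture("top");cv2.imwrite("pics/t1.png",cv2.resize(t["frame"][130:290,325:490,::-1],None,fx=3.6,fy=3.6))
T=Rt(s);print(s["joints"],s["eef_pos"],T,T.T@(np.array([462,-263,335])-s["eef_pos"])/150)
p=np.load("cup.npy")
pc=c["hand_eye"]
def px(L):
    a=p[2];P=np.array([p[0]+L[0]*np.cos(a)-L[1]*np.sin(a),p[1]+L[0]*np.sin(a)+L[1]*np.cos(a),L[2]])
    q=T.T@(P-s["eef_pos"]);q=pc[:3,:3].T@(q-pc[:3,3]);return (c["mtx"]@(q/q[2]))[:2]
for L in[(-90,135,215),(-90,-135,215),(-110,33,187),(-132,33,187)]:print(L,px(L))
E
```

```text
time_s: 2.78
eef_pos: [463.2, -261.8, 341.6]
ee_rot: [0.553, -0.55, -0.442, 0.444]
force: [-0.5, 0.9, -0.2]
grip_width: -0.001
[-7.34311904e-01  3.06249615e-01  1.40816100e+00 -1.27077014e-03
  1.43189518e+00 -2.08839363e+00] [ 463.23821927 -261.80397723  341.59142742] [[ 0.2148502  -0.00434174 -0.97663736]
 [ 0.97664623  0.00222388  0.21484226]
 [ 0.00123914 -0.9999881   0.00471815]] [-0.00961527  0.04396043  0.00614157]
(-90, 135, 215) [413.92753426 251.94120431]
(-90, -135, 215) [ 44.85677749 254.56808562]
(-110, 33, 187) [274.58425228 215.81125066]
(-132, 33, 187) [274.32110786 189.00096929]
```

View pics/w1.png

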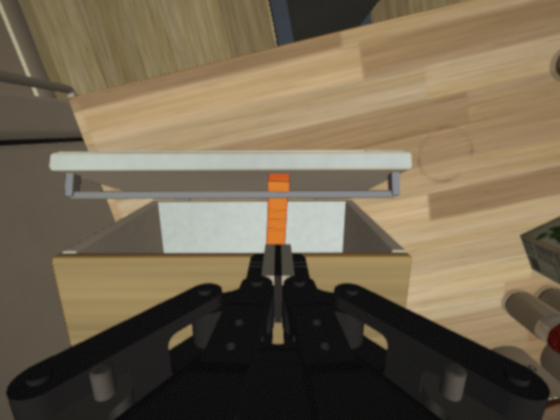

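```bash

python3 -m pendant '[0,0.2,0,0,0,0,0, 0,0.35,0,0,0,0,0, 0,0.45,0,0,0,0,0, 0,0.48,0,0,0,0,0, 0,0.48,0,0,0,0,0]'
python3 -m pendant '[0,0.012,0,0,0,0,0, 0,0.024,0,0,0,0,0, 0,0.024,0,0,0,0,0]'
```

```text
time_s: 3.5
eef_pos: [462.5, -260.3, 270.9]
ee_rot: [0.552, -0.55, -0.443, 0.444]
force: [-0.4, 0.5, -0.6]
grip_width: -0.003
time_s: 3.88
eef_pos: [462.5, -260.4, 267.3]
ee_rot: [0.552, -0.55, -0.443, 0.444]
force: [-0.3, 0.4, -0.5]
grip_width: -0.002
```

```bash

python3 -m pendant '[0,0.013,0,0,0,0,0, 0,0.027,0,0,0,0,0, 0,0.04,0,0,0,0,0, 0,0.04,0,0,0,0,0]'
python3 -m pendant '[0,0.013,0,0,0,0,0, 0,0.027,0,0,0,0,0, 0,0.027,0,0,0,0,0]'
```

```text
time_s: 4.38
eef_pos: [462.5, -260.3, 261.1]
ee_rot: [0.552, -0.55, -0.443, 0.444]
force: [-1.1, 1.1, 0.4]
grip_width: -0.003
time_s: 4.75
eef_pos: [462.6, -260.4, 257.5]
ee_rot: [0.552, -0.55, -0.443, 0.444]
force: [0.3, -0.1, 3.7]
grip_width: -0.001
```

```bash

python3 -m pendant '[0,0.013,0,0,0,0,0, 0,0.027,0,0,0,0,0, 0,0.033,0,0,0,0,0, 0,0.033,0,0,0,0,0]'
python3 -m pendant '[0,0.012,0,0,0,0,0, 0,0.018,0,0,0,0,0, 0,0.018,0,0,0,0,0]'
```

```text
time_s: 5.25
eef_pos: [463.0, -260.6, 253.1]
ee_rot: [0.551, -0.551, -0.443, 0.444]
force: [1.8, 0.2, 5.1]
grip_width: 0.001
time_s: 5.62
eef_pos: [463.2, -260.6, 251.1]
ee_rot: [-0.55, 0.551, 0.443, -0.444]
force: [1.0, 1.6, 6.7]
grip_width: 0.003
```

```bash

python3 -m pendant '[0,0.012,0,0,0,0,0, 0,0.022,0,0,0,0,0, 0,0.022,0,0,0,0,0, 0,0.022,0,0,0,0,0]'
python3 - <<'E'
from h import *
from rig import capture
c=capture("wrist")["frame"];t=capture("top")["frame"][130:320,300:490];t=cv2.resize(t,(420,420))
cv2.imwrite("pics/p1.png",cv2.resize(np.hstack([c,t])[:,:,::-1],(784,336)))
E
```

```text
time_s: 6.12
eef_pos: [463.5, -260.7, 248.8]
ee_rot: [-0.55, 0.552, 0.444, -0.443]
force: [0.1, 0.7, 9.0]
grip_width: 0.002
```

View pics/p1.png

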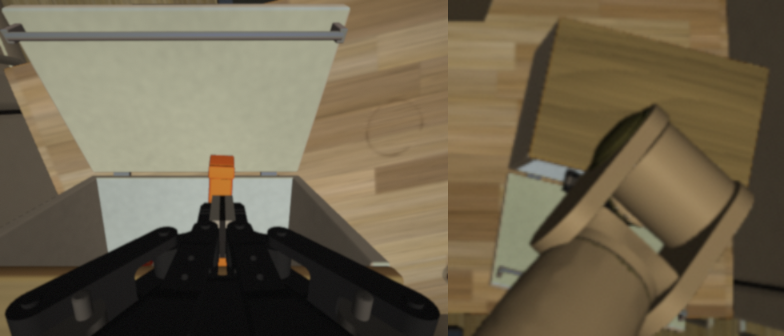

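```bash

python3 -m pendant '[0,-0.2,0,0,0,0,0, 0,-0.4,0,0,0,0,0, 0,-0.4,0,0,0,0,0, -0.25,-0.4,0.3,0,0,0,0, -0.5,-0.4,0.6,0,0,0,0, -0.5,-0.4,0.6,0,0,0,0, -0.5,-0.4,0.6,0,0,0,0]'
python3 - <<'E'
from h import *
from rig import sense
s=sense();T=Rt(s);p=np.load("cup.npy");a=p[2];q=s["eef_pos"]+73*T[:,1]-[p[0],p[1],0]
print("tip local",q[0]*np.cos(a)+q[1]*np.sin(a),-q[0]*np.sin(a)+q[1]*np.cos(a),q[2],T,s["joints"])
E
```

```text
time_s: 7.1
eef_pos: [359.6, -314.4, 308.0]
ee_rot: [-0.55, 0.551, 0.444, -0.443]
force: [-0.1, -0.5, -0.2]
grip_width: 0.002
tip local -199.49502776277757 -39.001901683909544 235.04608793440556 [[ 2.13747005e-01  1.57175838e-03 -9.76887787e-01]
 [ 9.76888859e-01 -9.70274438e-04  2.13745678e-01]
 [-6.11892688e-04 -9.99998294e-01 -1.74282650e-03]] [-9.64748281e-01  2.04245472e-01  1.62776140e+00  7.65446724e-04
  1.30789307e+00 -2.32033439e+00]
```

```bash

python3 -m pendant '[0,0.25,0,0,0,0,0, 0,0.5,0,0,0,0,0, 0,0.6,0,0,0,0,0, 0,0.7,0,0,0,0,0, 0,0.77,0,0,0,0,0, 0,0.83,0,0,0,0,0, 0,0.9,0,0,0,0,0]'
python3 -m pendant '[0,0.05,0,0,0,0,0, 0,0.1,0,0,0,0,0, 0,0.15,0,0,0,0,0, 0,0.15,0,0,0,0,0]'
```

```text
time_s: 7.98
eef_pos: [360.0, -314.8, 172.8]
ee_rot: [-0.55, 0.552, 0.444, -0.443]
force: [0.7, -0.3, 0.3]
grip_width: 0.002
time_s: 8.48
eef_pos: [359.9, -314.7, 149.9]
ee_rot: [-0.55, 0.552, 0.444, -0.443]
force: [1.3, -0.8, 0.4]
grip_width: 0.006
```

```bash

python3 -m pendant '[0,0.05,0,0,0,0,0, 0,0.1,0,0,0,0,0, 0,0.15,0,0,0,0,0, 0,0.18,0,0,0,0,0, 0,0.18,0,0,0,0,0]'
python3 -m pendant '[0,0.02,0,0,0,0,0, 0,0.035,0,0,0,0,0, 0,0.035,0,0,0,0,0]'
```

```text
time_s: 9.1
eef_pos: [359.9, -314.6, 122.5]
ee_rot: [-0.55, 0.551, 0.444, -0.443]
force: [-0.2, -0.3, -0.3]
grip_width: -0.003
time_s: 9.48
eef_pos: [359.9, -314.6, 117.1]
ee_rot: [-0.551, 0.551, 0.444, -0.443]
force: [0.1, 0.6, -0.2]
grip_width: 0.006
```

```bash

python3 -m pendant '[0,0.015,0,0,0,0,0, 0,0.03,0,0,0,0,0, 0,0.03,0,0,0,0,0]'
python3 - <<'E'
from h import *
from rig import capture
c=capture("wrist")["frame"];t=capture("scene")["frame"][180:380,260:460];t=cv2.resize(t,(420,420))
cv2.imwrite("pics/p2.png",cv2.resize(np.hstack([c,t])[:,:,::-1],(784,336)))
E
```

```text
time_s: 9.85
eef_pos: [359.9, -314.5, 112.5]
ee_rot: [-0.551, 0.551, 0.444, -0.443]
force: [-0.2, 0.7, 0.0]
grip_width: 0.001
```

View pics/p2.png

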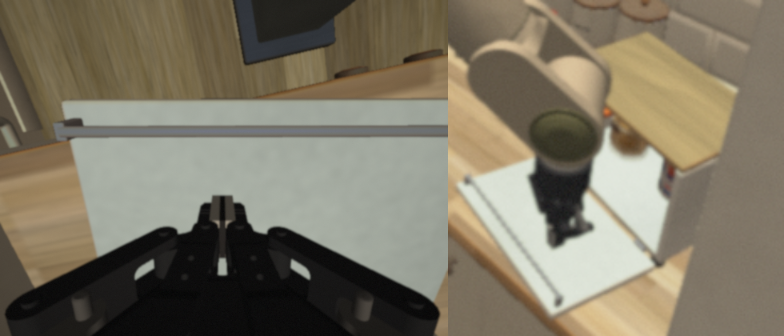

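```bash

python3 -m pendant '[0,0.015,0,0,0,0,0, 0,0.03,0,0,0,0,0, 0,0.03,0,0,0,0,0]'
python3 -m pendant '[0,0.01,0,0,0,0,0, 0,0.02,0,0,0,0,0, 0,0.02,0,0,0,0,0]'
```

```text
time_s: 10.32
eef_pos: [360.1, -314.7, 110.5]
ee_rot: [-0.55, 0.551, 0.444, -0.443]
force: [-7.9, 8.6, 35.3]
grip_width: 0.004
time_s: 10.7
eef_pos: [360.1, -314.7, 110.4]
ee_rot: [-0.55, 0.551, 0.444, -0.444]
force: [-10.8, 11.6, 43.3]
grip_width: -0.002
```

```bash

python3 -m pendant '[0,-0.1,0.02,0,0,0,0, 0,-0.4,0.1,0,0,0,0, 0,-0.8,0.2,0,0,0,0, 0,-1,0.3,0,0,0,0, 0,-1,0.3,0,0,0,0]'
python3 -m pendant '[0.4,-0.4,0.3,0,0,0,0, 0.9,-0.5,0.5,0,0,0,0, 0.9,-0.5,0.5,0,0,0,0, 0.9,-0.5,0.5,0,0,0,0, 0.9,-0.5,0.5,0,0,0,0]'
python3 - <<'E'
from h import *
from rig import capture
c=capture("top");s=capture("scene");p=np.load("cup.npy");a=p[2]
M=np.array([[np.cos(a),-np.sin(a),0],[np.sin(a),np.cos(a),0],[0,0,1]])
for th in(1.3,1.4,1.5):
  L=np.array([[-90-183*np.sin(th),y,30+183*np.cos(th)] for y in(133,-133)])@M.T+[p[0],p[1],0]
  print(th,proj(c,L).round(1).tolist(),proj(s,L).round(1).tolist())
t=cv2.resize(c["frame"][130:330,90:490],(800,400))
cv2.imwrite("pics/f_top.png",t[:,:,::-1]);cv2.imwrite("pics/f_scene.png",cv2.resize(s["frame"][150:360,160:440],(800,600))[:,:,::-1])
E
```

```text
time_s: 11.32
eef_pos: [315.8, -305.3, 262.1]
ee_rot: [-0.548, 0.553, 0.443, -0.444]
force: [0.8, 0.6, -0.9]
grip_width: 0.004
time_s: 11.95
eef_pos: [271.4, -157.4, 335.3]
ee_rot: [-0.549, 0.553, 0.443, -0.444]
force: [-0.2, -0.8, -0.8]
grip_width: 0.002
1.3 [[320.2, 295.4], [427.2, 320.9]] [[264.3, 279.0], [323.3, 357.0]]
1.4 [[319.0, 296.3], [424.2, 321.5]] [[263.1, 284.5], [321.1, 363.0]]
1.5 [[318.0, 296.6], [421.5, 321.3]] [[262.5, 289.8], [319.7, 368.5]]
```

View pics/f_scene.png

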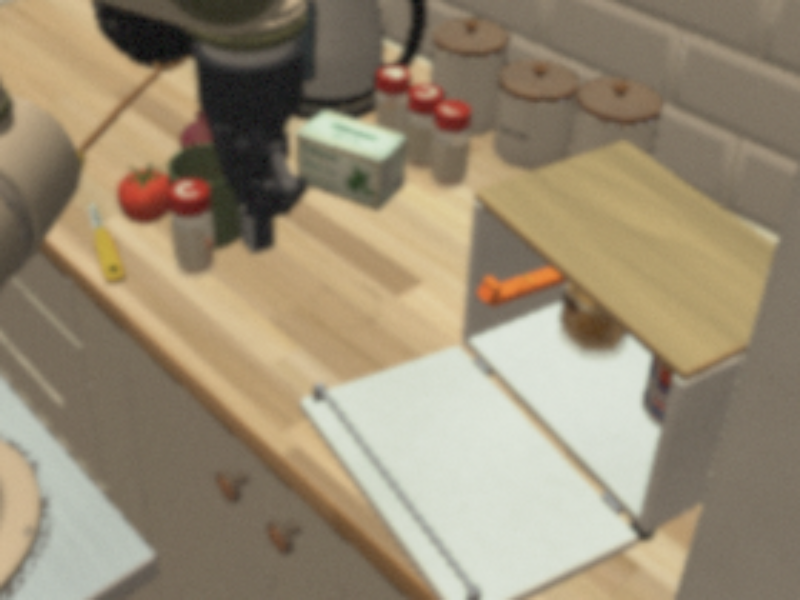

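View pics/f_top.png

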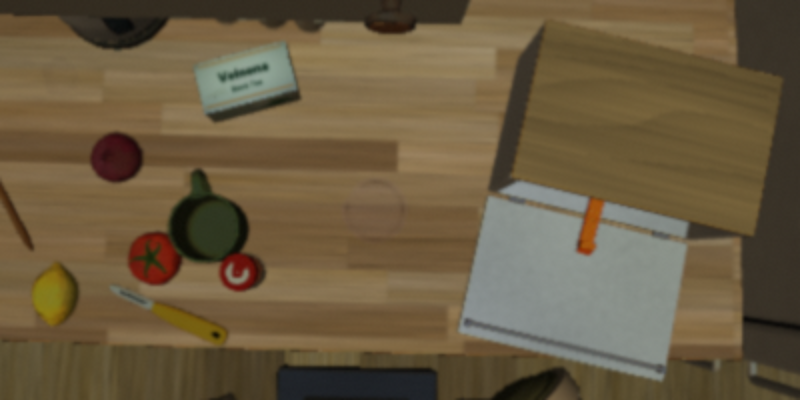

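```bash
python3 -c "
from rig import *
print(abs(sense()['dq']).max(),sense()['force']);print(finish_job())"
```

```text
0.005684887340390815 [ 0.31681901  0.20398499 -0.9921254 ]
the job is handed in; nothing more can be done
None
```

The cupboard stands fully open and the job is handed in, after about 12 of the 54 s. `finish_job` gave no verdict.

- **Catch:** I found the cupboard's pose in the top picture, which also showed the hook about 33 mm to the +y side of gap_mid. With the fingers shut I felt it at about 4 N and pressed it roughly 9 mm down. The wrist force was 9 N at most in the readings after each move, and the front dropped free.
- **Front:** I came out of the gap, moved clear of the hook and pushed the front down to its stop. The readings there reached about 45 N, on the fingertips against the panel. That is more than the few newtons needed. I took the 40 N limit to cover only the arm and gripper body, so this is the one point I could not check.
- **Last checks:**
  - The front's corners match an angle of about 1.5 rad in the top and scene pictures.
  - The hook looks up again, but I did not measure its angle.
  - The mug, tea box, spice jar, tomato and onion look to be where they started.
  - The arm was clear of everything, at rest, with about 1 N residual on the wrist sensor.

One disagreement: the first close wrist picture put the cupboard's width about 4% smaller than my pose predicted. The hook lay under the fingers as planned, so it did not affect the job.

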